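# Press a kitchen drawer front home with a ratchet cramp

## Task

The white drawer front has been started on its dowels and lies in the ratchet cramp. Flip the cramp's thrown-back holding pawl over onto the toothed wheel, then swing the ratchet lever back and forth until the front is pushed fully home against the drawer and the cramp grips it firmly: pull until the knob resists with about 10 N, and never so hard that the wood is crushed. Finish with the lever swung back against its stop on the drawer side, the holding pawl still in the teeth, and leave the things standing around where they are.

Things in the scene. Friction and masses are not known exactly. Their poses are not given: they have to be found in the camera images.
- cramp: Grey iron and steel ratchet cramp fixed on the worktop: flat bar 470 mm long along the cramp's y, 44 mm wide head, toothed wheel, lever and sliding jaw. Origin on the worktop under the wheel's axle, in the bar's mid-plane; z up; +y points along the bar from the head to the drawer. Worked by the wheel, the jaw pushes the drawer front to +y.
- axle (a point): Axle of wheel and lever where it meets the lever's plane: 59 mm to the cramp's +x of the bar's mid-plane, 95 mm above the worktop. It runs along the cramp's x; axes as the cramp's. The wheel, 90 mm diameter, 48 saw teeth 3.5 mm deep, lies on it between 28 and 52 mm to +x of the mid-plane.
- lever_knob (a point): Centre of the black ball knob, 36 mm diameter, at the end of the 13 mm round lever rod, 140 mm from the axle. Felt at the knob in the working stroke: up to 2 N idle, 1 to 4 N while the dowels slide; once the front is home it stiffens notch by notch. At 10 N the jaw presses with about 110 N, a firm hold; about 13 N (150 N at the jaw) crushes the wood. Squeezing the ball hard adds drag.
- lever (a joint): Lever angle, 0 to 1.4 rad, a stop at each end. At 0 it leans to the drawer (+y), 50 degrees above level; it grows as the knob swings over the top away from the drawer, to 130 degrees. That is the working stroke, which turns the wheel by up to 10 notches; the way back only clicks over the teeth. It stays where it is left. It swings 59 mm to +x of the bar's mid-plane.
- holding_pawl (a joint): Holding pawl angle in rad. 0: thrown back, leaning to the drawer, 48 degrees above level, resting by its weight. Pushed up over its pin to -y it grows, is upright at 0.73 and then falls onto the wheel, where it reads 2.1 to 2.2. There it clicks over the teeth in the working stroke and keeps the wheel from turning back.
- pawl_tip (a point): Tip of the holding pawl, a steel finger 11 mm thick (along x) and 45 mm long from its pin. The pin is fixed 34 mm to +x of the bar's mid-plane, 52 mm to +y of the axle, 133 mm above the worktop; its bracket ends 7 mm above the pin's centre. The lever, 25 mm further to +x, leans away from it at the start.
- drawer: Birch drawer box 220 mm wide (along x), 160 mm deep, its top 115 mm above the worktop, fixed in the cramp on two battens, with the cramp's grey tail shoe behind it. Origin on the worktop under its centre; axes as the cramp's. It carries the white front.
- drawer_front (a joint): Gap in m between the white drawer front (250 x 18 x 105 mm, standing on edge, top 129 mm above the worktop) and the drawer box: 0 is fully home, at the start 0.012 to 0.026. It slides stiffly on its dowels and stays where it is left.
- jaw_pad: Black rubber buffer 62 x 12 x 48 mm on the cramp's sliding jaw, between the head and the drawer front; origin at its centre. It gives a little. At the start it stands clear of the front.
- mug: White mug, 80 mm diameter, 92 mm tall, standing near the cramp; origin under its centre. To be left alone.
- glue_bottle: White bottle, 54 mm diameter, 135 mm tall, standing near the cramp; origin under its centre. To be left alone.
- hammer: Small hammer, 260 mm long, lying on the worktop beyond the drawer; origin under its middle; to be left alone.
- grinder: White pepper mill, 52 mm diameter, 126 mm tall, standing near the cramp; origin under its centre. To be left alone.

How it is judged:
On the way, in this order (a step that is already met when the one before it is completed fails the run):
1. the holding pawl is flipped over and lies in the wheel's teeth (value of joint holding_pawl above 1.95 rad), for 0.2 s.
2. the drawer front is pushed home (value of joint drawer_front below 0.0015 m), for 0.2 s.
At the end, for the whole second after the job is handed in: The drawer front is home (gap under 1.5 mm), the jaw presses it with 35 to 145 N, the holding pawl lies in the wheel's teeth (angle over 1.95 rad) and the lever stands back within 0.2 rad of its drawer-side stop (value of joint holding_pawl above 1.95 rad and value of joint drawer_front below 0.0015 m and contact force between jaw_pad and drawer between 35 and 145 N and value of joint lever below 0.2 rad); the robot touches nothing.
It fails at once if the cramp is overtightened and crushes the wood (jaw force over 150 N) (contact force between jaw_pad and drawer above 150 N).
It fails at once if the mug is shifted by more than 20 mm (distance of mug from where it was at the start of the episode above 0.02 m).
It fails at once if the glue bottle is shifted by more than 20 mm (distance of glue_bottle from where it was at the start of the episode above 0.02 m).
It fails at once if the hammer is shifted by more than 20 mm (distance of hammer from where it was at the start of the episode above 0.02 m).
It fails at once if the grinder is shifted by more than 20 mm (distance of grinder from where it was at the start of the episode above 0.02 m).
It also fails if it takes over 72 s, if anything falls off the work surface, if the arm or the gripper's body presses on something with over 40 N, if the wrist force passes 120 N, or if a joint passes its speed limit or range.

## Robot

A 7-joint arm with a two-finger parallel gripper is mounted at the origin on the work surface. World frame = base frame: x ahead of the robot, y to its left, z up, the work surface at z = 0. Lengths are in m, angles in rad, forces in N, time in s.
With the tool pointing down it reaches from about 0.425 to 0.925 m from the base axis. Payload 6.8 kg.
Tool frame: the origin (TCP) lies at the very end of the fingers, on their centre line; the grasp point (between the pads) lies 19 mm behind it; z points along the fingers, y is the line along which they close (so a half turn about z gives the same grasp; the last joint's range is limited). The gripper opens to 85 mm and grips with 20 to 120 N. Pads are 22 mm wide; open, the fingers measure 114 mm over their backs; the gripper's body (76 mm by 85 mm) begins 54 mm behind the grasp point. The pads swing forward as they close: fully open they stand 13 mm farther back than shut.
Start: joints at [-1.367, 0.477, 0.022, 1.555, -0.011, 1.109, -0.083], TCP at [0.207, 0.642, 0.207] pointing down, gripper open.
Joint ranges: [-2.96, 2.96], [-0.34, 2.1], [-1.41, 1.46], [0.24, 2.44], [-1.37, 4.51], [0.17, 1.92], [-2.96, 2.96]. Speed limits (rad/s): [2.39, 2.39, 3.14, 3.14, 3.14, 3.14, 3.14].

## Interface

Orientations are given as a unit quaternion [w, x, y, z].
In Python, from station import bot gives the robot as it stands. The module is installed in compiled form; this text tells all that it offers.
- The arm moves only by the shell command python3 -m jog 'ROWS' [OPENING] [FORCE]. ROWS is JSON, a list of rows, each a list of 4 numbers: the shift along the tool's x, y, z in cm, then the turn about the tool's z in rad. In form: [[x, y, z, spin], ...]. A call has 1 to 20 rows; each row is the pose to reach, as a shift and turn from the pose commanded when the call began, along the tool's axes at that moment; what a row does not reach only later rows make up. A row lasts 1/12 s, in which the tool goes at most 41.7 mm and 7.16 degrees, less where a joint would pass 70% of its speed; a pose out of reach is approached as far as the arm can. A call with a gripper value outside its range is refused whole. OPENING is the closure, from -1 (fully open) to 1 (shut), set as the call begins (- or left out, the last holds). The fingers move at their own pace and stop on an object; FORCE is the grip in N (left out, the last holds). Time passes only in rows, so rows that repeat a pose let the fingers close. It gives the time, the measured TCP pose, the force, the opening and the grip force at its end, in the units of the state.
- bot.get_obs(): the state, without advancing time (a new reading comes with each control period).
- bot.read_camera(name): name is "scene" or "top"; returns a dict with "pixels" (480x640x3 uint8, red, green, blue), "depth" (480x640 float32, m along the optical axis (not along the pixel's ray), 0 where there is no reading), "fovy" (degrees; the focal length in pixels is half the picture's height over the tangent of half this angle, whatever the lens; pixels are square), "cx", "cy" (the principal point, pixels), "pose" (4x4, takes a point from camera to world coordinates). Camera axes: x right, y down, z forward; pixel columns grow to the right and rows downward; lengths in m; the calibration is good to about 2 mm. A picture is of the moment at which its call begins.
- bot.hand_in(): hands the job in; it is judged then, once.
The state is a dict: "t": time; "q": joint angles; "joint_vel": joint speeds; "joint_torque": joint torques, N m; "eef_pos": TCP position; "tool_rot": TCP orientation; "contact_force": force on the tool from outside, world axes, zero at the start; "torque": the same for the moment, N m; "gripper_width": opening from 0.0 (shut) to 1.0 (fully open); "grasp_force": force on a finger pad.
Only numpy, scipy, OpenCV 4.12 (cv2) and the standard library are available. Lean on these libraries where they do the work, as an engineer would, in place of code of your own. Each camera call takes 0.05 s, during which the arm holds its last target. There are 200 camera calls.

## Working session

There is one attempt and no reset: what is moved stays moved. The work goes in short steps, Python scripts to look and compute and a shell command to move; the robot and the scene stay as the last step left them, time stands still between calls to the robot, and variables do not carry over. Pictures are saved under pics/ and viewed, at most 10 in all, crops included, and the job is handed in when it is done.

```bash
mkdir -p pics; cat > h.py <<'E'
import numpy as np, cv2
from station import bot
def cam(n):
    c=bot.read_camera(n); c['f']=240/np.tan(np.radians(c['fovy'])/2)
    return c
def cloud(c):
    v,u=np.mgrid[0:480,0:640]; d=c['depth']
    p=np.stack([(u-c['cx'])/c['f']*d,(v-c['cy'])/c['f']*d,d],-1)
    P=p@c['pose'][:3,:3].T+c['pose'][:3,3]; P[d==0]=np.nan
    return P
def px(c,p):
    q=c['pose'][:3,:3].T@(np.array(p)-c['pose'][:3,3]); return q[:2]/q[2]*c['f']+[c['cx'],c['cy']]
def save(c,n): cv2.imwrite('pics/'+n,c['pixels'][:,:,::-1])
E
python3 - <<'E'
from h import *
for n in('scene','top'):
    c=cam(n); save(c,n+'0.png'); np.savez(n+'0.npz',P=cloud(c),**c)
    print(n,c['fovy'],c['cx'],c['cy'],c['pose'].round(3).tolist(),(c['depth']>0).mean())
o=bot.get_obs(); print({k:np.round(v,3).tolist() for k,v in o.items()})
E
```

```text
scene 52.12360669219706 327.41839937713115 238.9350508678276 [[0.541, 0.624, -0.564, 1.048], [0.841, -0.417, 0.345, -0.347], [-0.02, -0.66, -0.751, 0.77], [0.0, 0.0, 0.0, 1.0]] 0.99583984375
top 55.25309662234675 316.90872069565063 236.83252698152558 [[0.01, -0.996, 0.085, 0.474], [-1.0, -0.01, 0.002, -0.055], [-0.002, -0.085, -0.996, 1.077], [0.0, 0.0, 0.0, 1.0]] 0.99595703125
{'t': 0.1, 'q': [-1.367, 0.478, 0.022, 1.556, -0.011, 1.109, -0.083], 'joint_vel': [0.0, 0.0, 0.001, -0.003, -0.0, 0.001, -0.0], 'joint_torque': [0.003, -59.776, 1.613, -28.195, 0.013, 0.005, 0.0], 'eef_pos': [0.207, 0.642, 0.206], 'tool_rot': [-0.0, 0.155, 0.988, -0.001], 'contact_force': [0.083, -0.527, 0.186], 'torque': [-0.033, 0.03, -0.027], 'grasp_force': 0.0, 'gripper_width': 0.999}
```

View pics/scene0.png

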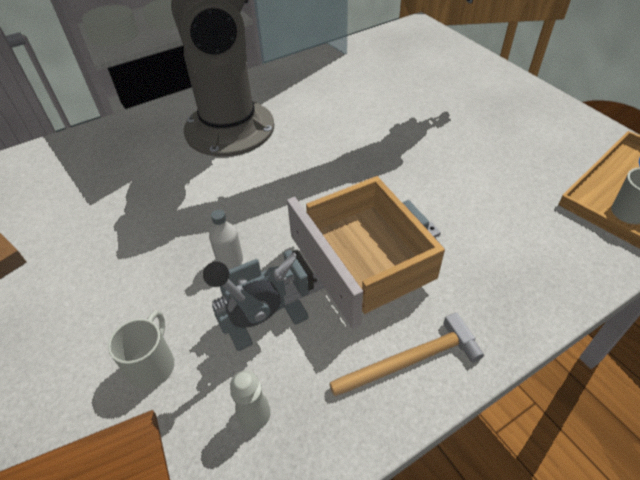

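View pics/top0.png

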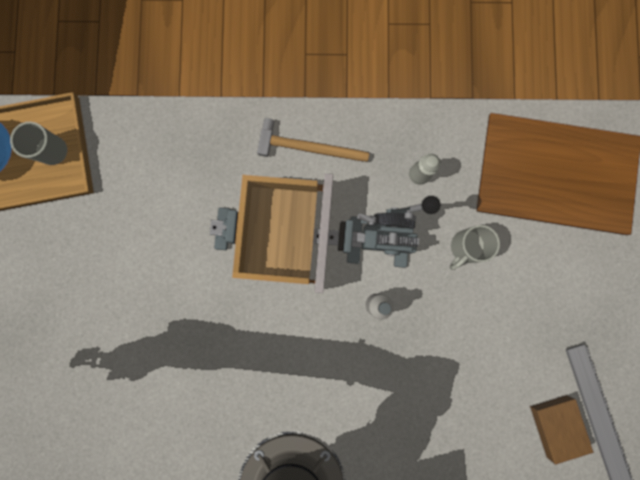

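The pictures show the cramp head at top (385,235), the white front at top (325,232) and the drawer to its left. So the cramp's +y is about world +y, and its +x is about world +x. The black knob, top (431,204) and scene (215,272), leans away from the drawer. The bottle is at top (380,306), the mug at (480,243), the mill at (428,165) and the hammer at (315,147).

```bash
python3 - <<'E'
from h import *
L={n:dict(np.load(n+'0.npz')) for n in('scene','top')}
P=L['top']['P'];T=L['top']
# knob
for n,(u,v) in(('top',(431,204)),('scene',(215,272))):
    c=L[n]; g=c['pixels'].max(-1); m=(g<45)
    k,lab,st,ce=cv2.connectedComponentsWithStats(m.astype(np.uint8)); l=lab[v,u]
    q=c['P'][lab==l]; print(n,'knob px',st[l],ce[l],'pt',np.nanmedian(q,0).round(4),'zmax',np.nanmax(q[:,2]).round(3))
    # sphere fit
    A=np.c_[2*q,np.ones(len(q))]; s=np.linalg.lstsq(A,(q**2).sum(1),rcond=None)[0]; print('sphere',s[:3].round(4),np.sqrt(s[3]+s[:3]@s[:3]).round(4))
# drawer front top
def fit(m,name):
    k,lab,st,ce=cv2.connectedComponentsWithStats(m.astype(np.uint8)); l=1+np.argmax(st[1:,4])
    q=P[lab==l]; r=cv2.minAreaRect((q[:,:2]*1000).astype(np.float32)); print(name,np.round(r[0],1),np.round(r[1],1),round(r[2],2),'z',np.nanmedian(q[:,2]).round(4)); return q
v,u=np.mgrid[0:480,0:640]
box=(u>310)&(u<345)&(v>160)&(v<300)
fit(box&(abs(P[...,2]-.129)<.006),'front')
box=(u>220)&(u<322)&(v>160)&(v<300)
fit(box&(abs(P[...,2]-.115)<.005),'drawer')
for nm,(a,b,r) in dict(mug=(480,243,26),bottle=(380,306,20),mill=(425,170,20)).items():
    m=(abs(u-a)<r)&(abs(v-b)<r)&(P[...,2]>.03); q=P[m]; t=q[q[:,2]>np.nanmax(q[:,2])-.015]; print(nm,np.nanmedian(q,0).round(3),t.mean(0).round(3),np.nanmax(q[:,2]).round(3))
c=L['top']['pixels'][170:290,300:450,::-1]; cv2.imwrite('pics/ct.png',cv2.resize(c,(750,600),interpolation=cv2.INTER_CUBIC))
c=L['scene']['pixels'][190:340,190:340,::-1]; cv2.imwrite('pics/cs.png',cv2.resize(c,(600,600),interpolation=cv2.INTER_CUBIC))
E
```

```text
top knob px [423 197  17  16 207] [430.71014493 204.63768116] pt [ 0.606  -0.2614  0.2431] zmax 0.251
 ** On entry to DLASCL parameter number  4 had an illegal value
 ** On entry to DLASCL parameter number  4 had an illegal valueTraceback (most recent call last):
  File "<stdin>", line 10, in <module>
    x, resids, rank, s = _umath_linalg.lstsq(a, b, rcond,
                         ~~~~~~~~~~~~~~~~~~~^^^^^^^^^^^^^
                                             signature=signature)
                                             ^^^^^^^^^^^^^^^^^^^^
    raise LinAlgError("SVD did not converge in Linear Least Squares")
numpy.linalg.LinAlgError: SVD did not converge in Linear Least Squares
```

```bash
python3 - <<'E'
from h import *
L={n:dict(np.load(n+'0.npz')) for n in('scene','top')}
P=L['top']['P'];T=L['top']
R=[]
for n,(u,v) in(('top',(431,204)),('scene',(215,272))):
    c=L[n]; g=c['pixels'].max(-1); m=(g<45)
    k,lab,st,ce=cv2.connectedComponentsWithStats(m.astype(np.uint8)); l=lab[v,u]
    q=c['P'][lab==l]; q=q[np.isfinite(q).all(1)]; print(n,'knob px',st[l],ce[l],'pt',np.median(q,0).round(4))
    d=c['pose'][:3,:3]@[(ce[l][0]-c['cx'])/c['f'],(ce[l][1]-c['cy'])/c['f'],1]; R.append((c['pose'][:3,3],d/np.linalg.norm(d)))
M=sum(np.eye(3)-np.outer(d,d) for o,d in R); b=sum((np.eye(3)-np.outer(d,d))@o for o,d in R); x=np.linalg.solve(M,b)
print('knob tri',x.round(4),[np.linalg.norm(np.cross(x-o,d)).round(4) for o,d in R])
def fit(m,name):
    k,lab,st,ce=cv2.connectedComponentsWithStats(m.astype(np.uint8)); l=1+np.argmax(st[1:,4])
    q=P[lab==l]; r=cv2.minAreaRect((q[:,:2]*1000).astype(np.float32)); print(name,np.round(r[0],1),np.round(r[1],1),round(r[2],2),'z',np.nanmedian(q[:,2]).round(4)); return q
v,u=np.mgrid[0:480,0:640]
fit((u>310)&(u<345)&(v>160)&(v<300)&(abs(P[...,2]-.129)<.006),'front')
fit((u>220)&(u<318)&(v>160)&(v<300)&(abs(P[...,2]-.115)<.005),'drawer')
for nm,(a,b,r) in dict(mug=(480,243,26),bottle=(380,306,20),mill=(425,170,20)).items():
    m=(abs(u-a)<r)&(abs(v-b)<r)&(P[...,2]>.03); q=P[m]; t=q[q[:,2]>np.nanmax(q[:,2])-.015]; print(nm,np.nanmedian(q,0).round(3),t.mean(0).round(3),np.nanmax(q[:,2]).round(3))
c=L['top']['pixels'][170:290,300:450,::-1]; cv2.imwrite('pics/ct.png',cv2.resize(c,(750,600),interpolation=cv2.INTER_CUBIC))
c=L['scene']['pixels'][190:340,190:340,::-1]; cv2.imwrite('pics/cs.png',cv2.resize(c,(600,600),interpolation=cv2.INTER_CUBIC))
E
```

```text
top knob px [423 197  17  16 207] [430.71014493 204.63768116] pt [ 0.606  -0.2614  0.2431]
scene knob px [     0      0    640    480 301520] [322.07475789 242.55900438] pt [ 0.4889 -0.011   0.0017]
knob tri [ 0.641  -0.1906  0.2908] [np.float64(0.0722), np.float64(0.0722)]
front [565.2 -65.8] [ 18.  249.4] 85.71 z 0.1306
drawer [573.5  37.5] [160.2 220.6] 85.7 z 0.1164
mug [ 0.546 -0.407  0.075] [ 0.548 -0.403  0.092] 0.098
bottle [ 0.414 -0.184  0.096] [ 0.411 -0.19   0.136] 0.141
mill [ 0.711 -0.285  0.099] [ 0.717 -0.292  0.122] 0.13
```

View pics/ct.png

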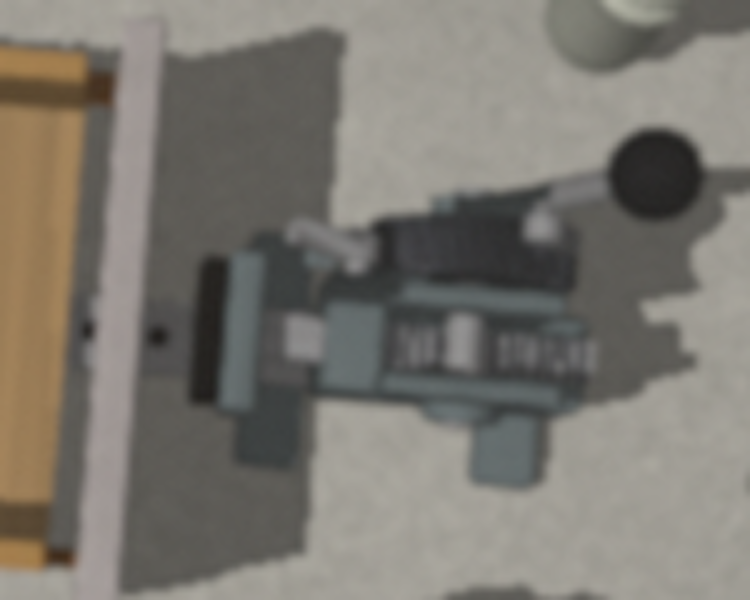

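View pics/cs.png

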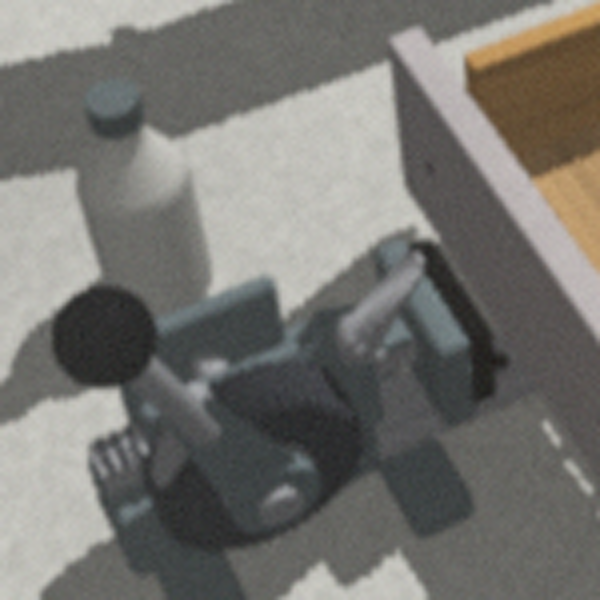

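The crops show the thrown-back pawl from its pin, about top pixel (372,220), to its tip at (359,216), pointing at the drawer. The wheel is at top u 376–415, and the knob leans to −y at (431,205).

```bash
cat >> h.py <<'E'
yaw=np.radians(-4.29); YC=np.array([-np.sin(yaw),np.cos(yaw)]); XC=np.array([np.cos(yaw),np.sin(yaw)])
D=np.array([.5735,.0375])
def ray(c,u,v,z):
    d=c['pose'][:3,:3]@[(u-c['cx'])/c['f'],(v-c['cy'])/c['f'],1]; o=c['pose'][:3,3]
    return o+d*(z-o[2])/d[2]
def cr(p): d=np.array(p)[:2]-D; return np.array([d@XC,d@YC])
E
python3 - <<'E'
from h import *
L={n:dict(np.load(n+'0.npz')) for n in('scene','top')}
T=L['top'];S=L['scene'];z0=.0015
for z in(.205,.215,.225,.232): print('knob top',z,cr(ray(T,430.7,204.6,z+z0)).round(4),'scene',cr(ray(S,216.2,273.8,z+z0)).round(4))
print('pin',cr(ray(T,372,220,.133)).round(4),'tip',cr(ray(T,359,216,.166)).round(4),'tip scene',cr(ray(S,190+418/4,190+258/4,.166)).round(4))
print('wheel ends',cr(ray(T,375.8,220,.11)).round(4),cr(ray(T,414.8,224,.11)).round(4))
print('front',cr([.5652,-.0658]))
print('pad',cr(ray(T,300+208/5,170+330/5,.11)))
for n,p in dict(mug=(.547,-.405),bottle=(.412,-.188),mill=(.714,-.289)).items(): print(n,cr(p).round(3))
# wheel mask points
P=T['P']; g=T['pixels'].max(-1)
v,u=np.mgrid[0:480,0:640]; m=(u>370)&(u<420)&(v>210)&(v<230)&(g<70)&(P[...,2]>.06)
q=P[m]; d=np.c_[(q[:,:2]-D)@XC,(q[:,:2]-D)@YC]; print(np.percentile(d,[2,50,98],axis=0).round(3),np.nanmax(q[:,2]))
E
```

```text
knob top 0.205 [ 0.0617 -0.3042] scene [ 0.0408 -0.2943]
knob top 0.215 [ 0.0599 -0.3018] scene [ 0.049  -0.2952]
knob top 0.225 [ 0.0581 -0.2995] scene [ 0.0572 -0.2962]
knob top 0.232 [ 0.0569 -0.2978] scene [ 0.0629 -0.2969]
pin [ 0.0322 -0.2023] tip [ 0.0337 -0.1722] tip scene [ 0.0324 -0.1674]
wheel ends [ 0.0359 -0.2129] [ 0.0344 -0.2959]
front [-0.00054942 -0.10363145]
pad [-0.00421031 -0.14325776]
mug [ 0.007 -0.443]
bottle [-0.144 -0.237]
mill [ 0.165 -0.315]
[[ 0.016 -0.291]
 [ 0.035 -0.247]
 [ 0.056 -0.205]] 0.1456369445439305
```

Axle is near y = −0.253 and the knob at (x 0.058, y −0.298, z 0.226), so the lever sits at about 1.0 rad. All of this is in cramp-aligned axes from the drawer's centre. Pin, wheel and tip agree. Moving to behind the pawl tip, gripper closed.

```bash
python3 -m jog '[[-59.6,-59,0,-0.236],[-59.6,-59,0,-0.236],[-59.6,-59,0,-0.236],[-59.6,-59,0,-0.236],[-59.6,-59,0,-0.236],[-59.6,-59,0,-0.236],[-59.6,-59,0,-0.236],[-59.6,-59,0,-0.236],[-59.6,-59,0,-0.236],[-59.6,-59,0,-0.236],[-59.6,-59,0,-0.236],[-59.6,-59,0,-0.236],[-59.6,-59,0,-0.236],[-59.6,-59,0,-0.236],[-59.6,-59,0,-0.236],[-59.6,-59,0,-0.236],[-59.6,-59,0,-0.236],[-59.6,-59,0,-0.236],[-59.6,-59,0,-0.236],[-59.6,-59,0,-0.236]]' 1 30
python3 -m jog '[[0,0,0,0],[0,0,0,0]]'; cat > st.py <<'E'
from h import *
from scipy.spatial.transform import Rotation as R
o=bot.get_obs(); q=o['tool_rot']; M=R.from_quat(np.r_[q[1:],q[0]]).as_matrix()
f=np.array(o['contact_force']); p=np.array(o['eef_pos'])
print('t',round(o['t'],2),'cr',cr(p).round(4),'z',p[2].round(4),'F c',(f[:2]@XC).round(2),(f[:2]@YC).round(2),f[2].round(2),'tooly.YC',(M[:2,1]@YC).round(4),'toolx.XC',(M[:2,0]@XC).round(4),'w',o['gripper_width'].__round__(3),'g',round(o['grasp_force'],1))
E
python3 st.py
```

```text
t: 1.77
eef_pos: [0.5912, -0.0991, 0.2068]
tool_rot: [-0.0, 0.038, 0.999, 0.0]
contact_force: [0.4, -0.4, -0.4]
gripper_width: 0.005
grasp_force: 0.0
t: 1.93
eef_pos: [0.5909, -0.1006, 0.2065]
tool_rot: [-0.0, 0.041, 0.999, -0.001]
contact_force: [-0.2, 1.1, -0.4]
gripper_width: 0.003
grasp_force: 0.0
t 1.93 cr [ 0.0277 -0.1364] z 0.2065 F c -0.32 1.1 -0.38 tooly.YC 1.0 toolx.XC -1.0 w 0.003 g 0.0
```

```bash
python3 -m jog '[[-0.3,0,3,0],[-0.3,0,5.4,0],[-0.3,0,5.4,0],[-0.3,-1.5,5.4,0],[-0.3,-3,5.4,0],[-0.3,-3.8,5.2,0],[-0.3,-4.6,5,0],[-0.3,-5.2,5,0],[-0.3,-5.8,5,0],[-0.3,-6.4,5,0],[-0.3,-6.8,5,0],[-0.3,-6.8,5,0],[-0.3,-6.8,5,0]]' && python3 st.py
python3 - <<'E'
from h import *
c=cam('scene'); cv2.imwrite('pics/s1.png',cv2.resize(c['pixels'][170:340,170:360,::-1],(760,600)))
E
```

```text
t: 3.02
eef_pos: [0.5887, -0.1652, 0.157]
tool_rot: [-0.0, 0.038, 0.999, 0.0]
contact_force: [-0.1, -0.2, 0.0]
gripper_width: -0.002
grasp_force: 0.0
t 3.02 cr [ 0.0303 -0.201 ] z 0.157 F c -0.03 -0.25 0.02 tooly.YC 1.0 toolx.XC -1.0 w -0.002 g 0.0
```

View pics/s1.png

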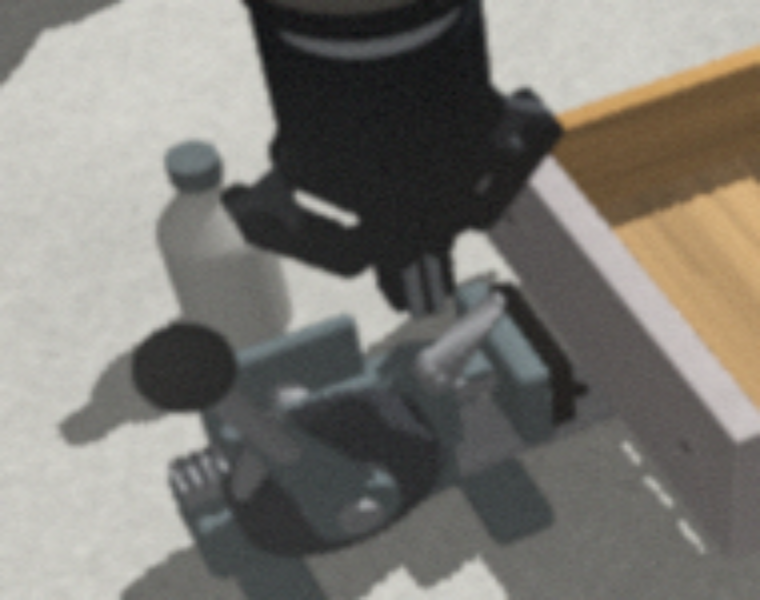

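The pawl still leans to the drawer, tip at scene (295,245), and the finger at (276,246) passed behind it or above it. Checking with depth.

```bash
python3 - <<'E'
from h import *
S=dict(np.load('scene0.npz'));T=dict(np.load('top0.npz'));P=S['P']
c=cam('scene');p=bot.get_obs()['eef_pos']; print('tcp px',px(c,p).round(1), 'tcp z+19',px(c,np.array(p)+[0,0,.019]).round(1))
Q=cloud(c)
for (u,v) in[(273,247),(276,243),(279,245),(276,247)]: print('now',u,v,cr(Q[v,u]).round(4),Q[v,u,2].round(4))
for (u,v) in[(294,255),(292,257),(290,259),(288,262),(285,265),(282,268),(279,270),(277,273)]: print(u,v,cr(P[v,u]).round(4),P[v,u,2].round(4))
for (u,v) in[(360,216),(362,217),(364,218),(366,219),(369,220),(371,221)]: print('top',u,v,cr(T['P'][v,u]).round(4),T['P'][v,u,2].round(4))
E
```

```text
tcp px [275.6 265.1] tcp z+19 [274.4 257.6]
now 273 247 [ 0.0419 -0.2037] 0.2152
now 276 243 [ 0.0416 -0.1981] 0.2208
now 279 245 [ 0.0422 -0.1941] 0.2145
now 276 247 [ 0.042  -0.1991] 0.2127
294 255 [ 0.0364 -0.1698] 0.1704
292 257 [ 0.0354 -0.1732] 0.1664
290 259 [ 0.0363 -0.1773] 0.1647
288 262 [ 0.0352 -0.1809] 0.1581
285 265 [ 0.0361 -0.1869] 0.1551
282 268 [ 0.0353 -0.1923] 0.1499
279 270 [ 0.0333 -0.1972] 0.1455
277 273 [ 0.0363 -0.2022] 0.1442
top 360 216 [ 0.0339 -0.1742] 0.1659
top 362 217 [ 0.0327 -0.1787] 0.1624
top 364 218 [ 0.0318 -0.1834] 0.1564
top 366 219 [ 0.0307 -0.1879] 0.1523
top 369 220 [ 0.0292 -0.1942] 0.1515
top 371 221 [ 0.0284 -0.1991] 0.1451
```

```bash
python3 - <<'E'
from h import *
c=cam('scene');Q=cloud(c)
for v in range(248,276,2):
    print(v,[(u,*(cr(Q[v,u])*1000).round(0).astype(int),int(Q[v,u,2]*1000)) for u in range(268,300,4)])
cv2.imwrite('pics/s2.png',cv2.resize(c['pixels'][230:290,240:320,::-1],(800,600),interpolation=cv2.INTER_CUBIC))
E
```

```text
248 [(268, np.int64(38), np.int64(-210), 212), (272, np.int64(43), np.int64(-206), 215), (276, np.int64(45), np.int64(-200), 213), (280, np.int64(42), np.int64(-193), 207), (284, np.int64(-122), np.int64(-129), 0), (288, np.int64(-119), np.int64(-122), 0), (292, np.int64(-113), np.int64(-115), 2), (296, np.int64(-108), np.int64(-108), 3)]
250 [(268, np.int64(38), np.int64(-211), 208), (272, np.int64(42), np.int64(-206), 210), (276, np.int64(43), np.int64(-200), 207), (280, np.int64(43), np.int64(-194), 203), (284, np.int64(37), np.int64(-186), 192), (288, np.int64(-31), np.int64(-154), 104), (292, np.int64(-108), np.int64(-118), 2), (296, np.int64(-28), np.int64(-140), 98)]<stdin>:4: RuntimeWarning: invalid value encountered in cast
Traceback (most recent call last):
ValueError: cannot convert float NaN to integer
```

```bash
python3 - <<'E'
from h import *
c=cam('scene');Q=np.nan_to_num(cloud(c))
for v in range(252,278,2):
    print(v,[(u,*((cr(Q[v,u])*1000).astype(int).tolist()),int(Q[v,u,2]*1000)) for u in range(268,300,4)])
cv2.imwrite('pics/s2.png',cv2.resize(c['pixels'][230:290,240:320,::-1],(800,600),interpolation=cv2.INTER_CUBIC))
E
```

```text
252 [(268, 37, -211, 203), (272, 40, -206, 203), (276, 40, -199, 200), (280, 42, -194, 198), (284, -32, -161, 101), (288, -27, -155, 102), (292, -24, -149, 102), (296, -24, -142, 98)]
254 [(268, 38, -212, 200), (272, 37, -205, 195), (276, 42, -200, 197), (280, 41, -194, 193), (284, -28, -163, 100), (288, -23, -157, 102), (292, 30, -170, 167), (296, -20, -144, 98)]
256 [(268, 38, -212, 195), (272, 36, -205, 189), (276, 42, -201, 192), (280, 41, -194, 188), (284, -27, -164, 96), (288, 28, -177, 163), (292, 33, -172, 166), (296, -15, -146, 98)]
258 [(268, -112, -169, 2), (272, 35, -205, 183), (276, 40, -201, 186), (280, -102, -147, 0), (284, -29, -164, 89), (288, 29, -177, 160), (292, 37, -174, 167), (296, -8, -149, 102)]
260 [(268, -108, -171, 2), (272, -104, -164, 1), (276, -102, -156, 0), (280, -96, -150, 2), (284, -30, -164, 81), (288, 34, -180, 161), (292, 39, -175, 165), (296, -569, -80, 0)]
262 [(268, -106, -172, -1), (272, -98, -166, 3), (276, -98, -158, -1), (280, -91, -152, 2), (284, 28, -185, 154), (288, 35, -181, 159), (292, 38, -175, 158), (296, 0, -153, 102)]
264 [(268, -9
[... 534 characters left out ...]
-211, 138), (272, 24, -206, 141), (276, 28, -200, 142), (280, 35, -196, 147), (284, 37, -190, 146), (288, 32, -181, 135), (292, 3, -164, 90), (296, 15, -161, 102)]
272 [(268, 20, -212, 135), (272, 25, -206, 137), (276, 31, -202, 141), (280, 37, -197, 145), (284, 38, -191, 142), (288, 36, -183, 134), (292, 2, -164, 84), (296, 17, -162, 100)]
274 [(268, 22, -213, 133), (272, 24, -207, 131), (276, 36, -204, 142), (280, 38, -198, 141), (284, 38, -191, 136), (288, 40, -185, 135), (292, 40, -178, 131), (296, 19, -163, 97)]
276 [(268, 25, -214, 131), (272, 25, -208, 127), (276, 37, -204, 139), (280, 40, -199, 139), (284, 38, -191, 131), (288, 41, -186, 132), (292, 7, -167, 80), (296, 20, -164, 93)]
```

View pics/s2.png

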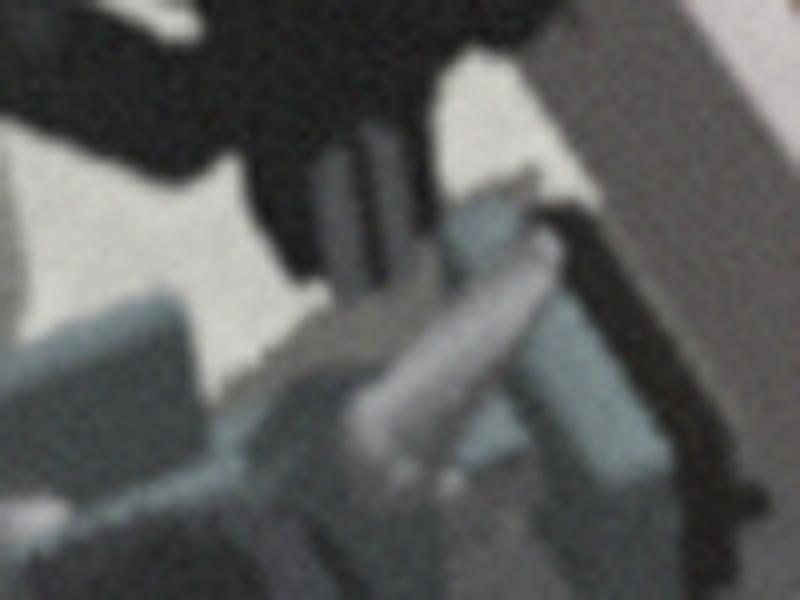

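The picture shows the finger ending at scene (276,259), which is z ≈ 0.18. That is about 23 mm above the reported TCP, so the sweep passed over the pawl, which hasn't moved. Going back and repeating the sweep lower.

```bash
python3 -m jog '[[0,3.5,0,0],[0,6.5,0,0],[0,6.5,1.5,0],[0,6.5,2.8,0],[0,6.5,2.8,0],[0,5,2.8,0],[0,3.5,2.8,0],[0,2.5,2.8,0],[0,1.7,2.6,0],[0,1,2.5,0],[0,0.3,2.4,0],[0,-0.3,2.3,0],[0,-0.8,2.3,0],[0,-0.8,2.3,0]]' && python3 st.py
python3 - <<'E'
from h import *
c=cam('scene'); cv2.imwrite('pics/s3.png',cv2.resize(c['pixels'][210:330,190:350,::-1],(800,600)))
E
```

```text
t: 4.38
eef_pos: [0.5878, -0.1747, 0.1342]
tool_rot: [-0.0, 0.039, 0.999, -0.0]
contact_force: [0.1, -0.9, -0.8]
gripper_width: 0.001
grasp_force: 0.0
t 4.38 cr [ 0.0301 -0.2105] z 0.1342 F c 0.21 -0.89 -0.81 tooly.YC 1.0 toolx.XC -1.0 w 0.001 g 0.0
```

View pics/s3.png

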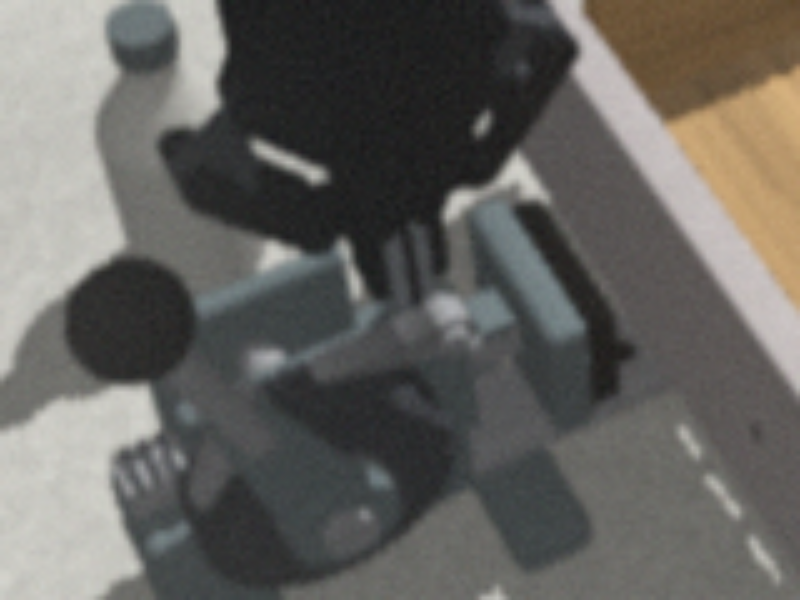

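The pawl now lies over on the wheel, from its pin at crop (450,305) to its tip at (290,385). Next I cage the knob loosely from above.

```bash
python3 -m jog '[[0,0,-4,0],[0,0,-8,0],[0,0,-12,0],[0,0,-16,0],[-2.8,-4,-16,0],[-2.8,-8.75,-16,0],[-2.8,-8.75,-16,0],[-2.8,-8.75,-16,0],[-2.8,-8.75,-13,0],[-2.8,-8.75,-10,0],[-2.8,-8.75,-8,0],[-2.8,-8.75,-6,0],[-2.8,-8.75,-5.5,0],[-2.8,-8.75,-5.5,0]]' -0.25 20 && python3 st.py
python3 - <<'E'
from h import *
c=cam('scene'); cv2.imwrite('pics/s4.png',cv2.resize(c['pixels'][170:330,140:350,::-1],(788,600)))
E
```

```text
t: 5.6
eef_pos: [0.6084, -0.2609, 0.1871]
tool_rot: [-0.002, 0.037, 0.999, 0.001]
contact_force: [-0.4, 0.4, -0.2]
gripper_width: 0.621
grasp_force: 0.0
t 5.6 cr [ 0.0572 -0.2949] z 0.1871 F c -0.47 0.34 -0.24 tooly.YC 1.0 toolx.XC -1.0 w 0.621 g 0.0
```

View pics/s4.png

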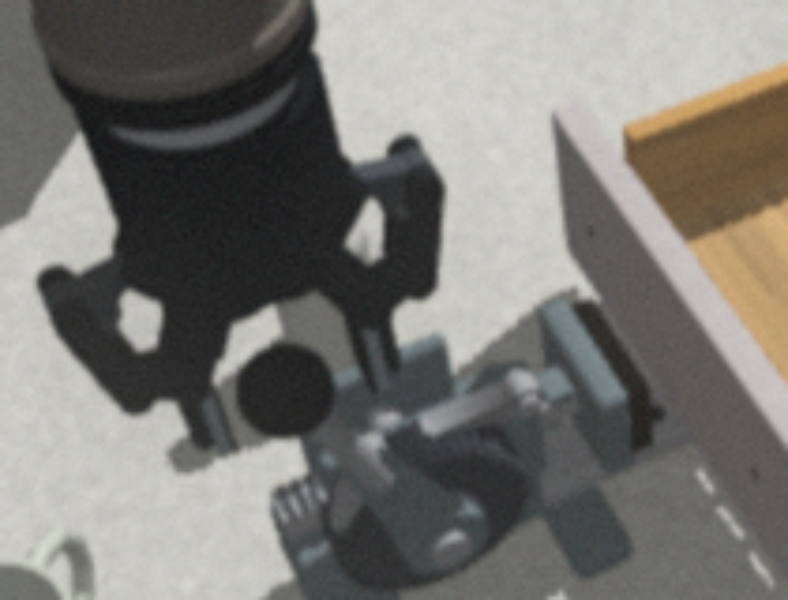

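The fingers straddle the ball at crop (287,390), with its rod running down to the wheel. Swinging the lever back to the drawer side.

```bash
python3 -m jog '[[0,1.2,-0.4,0],[0,2.5,-0.75,0],[0,3.7,-0.9,0],[0,5,-1,0],[0,6.2,-0.9,0],[0,7.5,-0.75,0],[0,8.7,-0.5,0],[0,10,-0.1,0],[0,11,0.35,0],[0,12,0.85,0],[0,12.8,1.4,0],[0,13.3,1.8,0],[0,13.3,1.8,0]]' && python3 st.py
```

```text
t: 6.73
eef_pos: [0.6189, -0.1279, 0.1695]
tool_rot: [-0.001, 0.037, 0.999, 0.001]
contact_force: [-0.5, -0.1, -0.5]
gripper_width: 0.622
grasp_force: 0.0
t 6.73 cr [ 0.0576 -0.1615] z 0.1695 F c -0.54 -0.11 -0.49 tooly.YC 1.0 toolx.XC -1.0 w 0.622 g 0.0
```

```bash
python3 -m jog '[[0,0.4,0.3,0],[0,0.4,0.3,0]]' && python3 st.py; python3 -m jog '[[0,0.7,0.5,0],[0,0.7,0.5,0],[0,0.7,0.5,0]]' && python3 st.py
```

```text
t: 6.9
eef_pos: [0.6196, -0.1257, 0.1675]
tool_rot: [-0.0, 0.038, 0.999, 0.0]
contact_force: [0.2, 1.1, 0.3]
gripper_width: 0.625
grasp_force: 0.0
t 6.9 cr [ 0.0582 -0.1593] z 0.1675 F c 0.11 1.11 0.32 tooly.YC 1.0 toolx.XC -1.0 w 0.625 g 0.0
t: 7.15
eef_pos: [0.6204, -0.1199, 0.1631]
tool_rot: [0.0, 0.038, 0.999, -0.0]
contact_force: [1.2, -2.7, -0.6]
gripper_width: 0.625
grasp_force: 1.5
t 7.15 cr [ 0.0586 -0.1534] z 0.1631 F c 1.39 -2.64 -0.65 tooly.YC 1.0 toolx.XC -1.0 w 0.625 g 1.5
```

Contact at the stop, as predicted. First working stroke (jaw still clear of the front), then return.

```bash
python3 -m jog '[[0,-2,-0.3,0],[0,-3.5,-1.3,0],[0,-5,-2.1,0],[0,-6.5,-2.7,0],[0,-8,-3.1,0],[0,-9.5,-3.3,0],[0,-11,-3.4,0],[0,-12.5,-3.3,0],[0,-14,-3,0],[0,-15.5,-2.6,0]]' && python3 st.py;  python3 -m jog '[[0,-1.5,0.65,0],[0,-3,1.5,0],[0,-3.7,2,0],[0,-3.7,2,0]]' && python3 st.py
```

```text
t: 7.98
eef_pos: [0.6079, -0.2756, 0.1885]
tool_rot: [-0.0, 0.038, 0.999, -0.0]
contact_force: [0.1, 2.4, 1.8]
gripper_width: 0.618
grasp_force: 0.9
t 7.98 cr [ 0.0577 -0.3096] z 0.1885 F c -0.13 2.41 1.85 tooly.YC 1.0 toolx.XC -1.0 w 0.618 g 0.9
t: 8.32
eef_pos: [0.6032, -0.3137, 0.167]
tool_rot: [-0.002, 0.04, 0.999, -0.001]
contact_force: [-0.6, 0.3, 0.1]
gripper_width: 0.623
grasp_force: 0.0
t 8.32 cr [ 0.0558 -0.348 ] z 0.167 F c -0.59 0.27 0.1 tooly.YC 1.0 toolx.XC -1.0 w 0.623 g 0.0
```

```bash
cat > gap.py <<'E'
from h import *
c=cam('top');P=cloud(c); v,u=np.mgrid[0:480,0:640]
# front top: y extent measured in cramp axes, away from the gripper; drawer top likewise
X=(P[...,:2]-D)@XC; Y=(P[...,:2]-D)@YC
g=c['pixels'].astype(int); white=abs(g[...,0]-g[...,2])<25
for lo,hi in((-.12,-.06),(.085,.12)):
    m=(abs(P[...,2]-.1305)<.006)&(X>lo)&(X<hi)&(Y<-.07)&(Y>-.14)&white&(g.min(-1)>90)
    print('front y',np.median(Y[m]).round(4),m.sum(),'gap mm',((-.089-np.median(Y[m]))*1e3).round(1))
E
python3 -m jog '[[0,2,-0.3,0],[0,3.5,-1.2,0],[0,5,-1.9,0],[0,6.5,-2.5,0],[0,8,-2.8,0],[0,9.5,-3,0],[0,11,-3,0],[0,12.5,-2.8,0],[0,14,-2.5,0],[0,15.5,-2,0],[0,17,-1.3,0],[0,18,-0.7,0],[0,19,0,0],[0,19.4,0.3,0],[0,19.4,0.3,0]]' && python3 st.py; python3 gap.py
```

```text
t: 9.57
eef_pos: [0.6205, -0.1199, 0.1659]
tool_rot: [0.0, 0.039, 0.999, -0.002]
contact_force: [0.1, -5.2, 1.6]
gripper_width: 0.626
grasp_force: 3.1
t 9.57 cr [ 0.0586 -0.1534] z 0.1659 F c 0.49 -5.15 1.6 tooly.YC 1.0 toolx.XC -1.0 w 0.626 g 3.1
front y nan 0 gap mm nan
front y -0.0959 8 gap mm 6.9
  return _methods._mean(a, axis=axis, dtype=dtype,
  ret = ret.dtype.type(ret / rcount)
```

```bash
cat > gap.py <<'E'
from h import *
for n in('scene','top'):
  c=cam(n);P=cloud(c)
  X=(P[...,:2]-D)@XC; Y=(P[...,:2]-D)@YC; g=c['pixels'].astype(int); Z=P[...,2]
  for lo,hi in((-.12,-.05),(.08,.12)):
    m=(abs(Z-.1305)<.005)&(X>lo)&(X<hi)&(Y<-.06)&(Y>-.14)&(g[...,0]-g[...,2]<30)
    if m.sum()>9: print(n,lo,m.sum(),'front y',np.median(Y[m]).round(4),'gap mm',((-.089-np.median(Y[m]))*1e3).round(1))
E
python3 gap.py
```

```text
scene 0.08 232 front y -0.1043 gap mm 15.3
```

```bash
python3 -m jog '[[0,-2,-0.3,0],[0,-3.5,-1.2,0],[0,-5,-2,0],[0,-6.5,-2.6,0],[0,-8,-3,0],[0,-9.5,-3.2,0],[0,-11,-3.2,0],[0,-11,-3.2,0]]' && python3 st.py; python3 gap.py
```

```text
t: 10.38
eef_pos: [0.6103, -0.2322, 0.1977]
tool_rot: [-0.001, 0.041, 0.999, -0.002]
contact_force: [0.3, -1.6, 0.8]
gripper_width: 0.625
grasp_force: 0.0
t 10.38 cr [ 0.0569 -0.2662] z 0.1977 F c 0.47 -1.59 0.78 tooly.YC 1.0 toolx.XC -1.0 w 0.625 g 0.0
scene -0.12 283 front y -0.1039 gap mm 14.9
scene 0.08 229 front y -0.1044 gap mm 15.4
top -0.12 298 front y -0.1037 gap mm 14.7
top 0.08 161 front y -0.1037 gap mm 14.7
```

```bash
python3 -m jog '[[0,-1.5,0.1,0],[0,-3,0.4,0],[0,-4.5,0.8,0],[0,-4.5,0.8,0]]' && python3 st.py; python3 -m jog '[[0,-1.5,0.65,0],[0,-3,1.5,0],[0,-3.7,2,0],[0,-3.7,2,0]]' && python3 st.py;python3 gap.py
```

```text
t: 10.82
eef_pos: [0.6077, -0.2745, 0.1892]
tool_rot: [-0.001, 0.039, 0.999, -0.001]
contact_force: [0.1, 0.0, 0.4]
gripper_width: 0.627
grasp_force: 0.1
t 10.82 cr [ 0.0574 -0.3085] z 0.1892 F c 0.12 0.03 0.39 tooly.YC 1.0 toolx.XC -1.0 w 0.627 g 0.1
t: 11.15
eef_pos: [0.6047, -0.3095, 0.1687]
tool_rot: [-0.001, 0.039, 0.999, -0.0]
contact_force: [-0.3, -0.4, -0.9]
gripper_width: 0.631
grasp_force: 0.0
t 11.15 cr [ 0.0571 -0.3437] z 0.1687 F c -0.28 -0.41 -0.93 tooly.YC 1.0 toolx.XC -1.0 w 0.631 g 0.0
scene -0.12 280 front y -0.0981 gap mm 9.1
scene 0.08 230 front y -0.0986 gap mm 9.6
top -0.12 297 front y -0.098 gap mm 9.0
top 0.08 160 front y -0.098 gap mm 9.0
```

The front is moving; the gap is 9 mm. Return and third stroke, monitored.

```bash
python3 -m jog '[[0,2,-0.5,0],[0,3.5,-1.2,0],[0,5,-1.9,0],[0,6.5,-2.4,0],[0,8,-2.7,0],[0,9.5,-2.8,0],[0,11,-2.8,0],[0,12.5,-2.6,0],[0,14,-2.3,0],[0,15.5,-1.8,0],[0,17,-1,0],[0,18,-0.3,0],[0,18.7,0.2,0],[0,19,0.5,0],[0,19,0.5,0]]' && python3 st.py
python3 -m jog '[[0,-2,-0.3,0],[0,-3.5,-1.2,0],[0,-5,-2,0],[0,-6.5,-2.6,0],[0,-8,-3,0],[0,-9.5,-3.2,0],[0,-9.5,-3.2,0]]' && python3 st.py; python3 gap.py
```

```text
t: 12.5
eef_pos: [0.62, -0.1199, 0.1643]
tool_rot: [-0.0, 0.038, 0.999, -0.001]
contact_force: [0.0, -2.1, -0.5]
gripper_width: 0.626
grasp_force: 1.0
t 12.5 cr [ 0.0582 -0.1535] z 0.1643 F c 0.2 -2.07 -0.49 tooly.YC 1.0 toolx.XC -1.0 w 0.626 g 1.0
t: 13.08
eef_pos: [0.6132, -0.2169, 0.1986]
tool_rot: [0.001, 0.04, 0.999, -0.0]
contact_force: [0.3, 0.3, 1.5]
gripper_width: 0.627
grasp_force: 0.6
t 13.08 cr [ 0.0587 -0.2507] z 0.1986 F c 0.31 0.28 1.52 tooly.YC 1.0 toolx.XC -1.0 w 0.627 g 0.6
scene -0.12 281 front y -0.0926 gap mm 3.6
scene 0.08 228 front y -0.0933 gap mm 4.3
top -0.12 294 front y -0.0924 gap mm 3.4
top 0.08 159 front y -0.0922 gap mm 3.2
```

```bash
python3 -m jog '[[0,-0.8,0,0],[0,-1.6,0,0],[0,-2.4,0.1,0],[0,-3.2,0.2,0],[0,-3.2,0.2,0]]' && python3 st.py; python3 gap.py
```

```text
t: 13.6
eef_pos: [0.6101, -0.248, 0.1947]
tool_rot: [-0.0, 0.039, 0.999, -0.001]
contact_force: [0.9, 0.4, 1.4]
gripper_width: 0.629
grasp_force: 0.5
t 13.6 cr [ 0.0579 -0.282 ] z 0.1947 F c 0.82 0.5 1.45 tooly.YC 1.0 toolx.XC -1.0 w 0.629 g 0.5
scene -0.12 276 front y -0.0899 gap mm 0.9
scene 0.08 223 front y -0.0904 gap mm 1.4
top -0.12 285 front y -0.09 gap mm 1.0
top 0.08 160 front y -0.0898 gap mm 0.8
```

```bash
for i in 1; do python3 -m jog '[[0,-0.5,0.1,0],[0,-0.5,0.1,0]]' >/dev/null; python3 st.py; python3 -m jog '[[0,-0.5,0.1,0],[0,-0.5,0.1,0]]' >/dev/null; python3 st.py;  python3 -m jog '[[0,-0.5,0.1,0],[0,-0.5,0.1,0]]' >/dev/null; python3 st.py; done; python3 gap.py
```

```text
t 13.87 cr [ 0.0581 -0.285 ] z 0.1938 F c -0.06 1.69 -0.04 tooly.YC 1.0 toolx.XC -1.0 w 0.622 g 0.9
t 14.03 cr [ 0.0583 -0.2901] z 0.1929 F c 1.1 2.58 -0.33 tooly.YC 1.0 toolx.XC -1.0 w 0.624 g 1.3
t 14.2 cr [ 0.0584 -0.2951] z 0.192 F c 2.11 2.88 1.36 tooly.YC 1.0 toolx.XC -1.0 w 0.629 g 1.5
scene -0.12 276 front y -0.0895 gap mm 0.5
scene 0.08 218 front y -0.0901 gap mm 1.1
top -0.12 277 front y -0.0896 gap mm 0.6
top 0.08 158 front y -0.0893 gap mm 0.3
```

```bash
python3 -m jog '[[0,-0.5,0.15,0],[0,-0.5,0.15,0]]' >/dev/null; python3 st.py; python3 -m jog '[[0,-0.5,0.15,0],[0,-0.5,0.15,0]]' >/dev/null; python3 st.py;  python3 -m jog '[[0,-0.5,0.2,0],[0,-0.5,0.2,0]]' >/dev/null; python3 st.py; python3 gap.py
```

```text
t 14.47 cr [ 0.0585 -0.2998] z 0.1907 F c 1.62 3.66 0.93 tooly.YC 1.0 toolx.XC -1.0 w 0.624 g 1.8
t 14.63 cr [ 0.0586 -0.3044] z 0.1892 F c 1.42 4.82 0.28 tooly.YC 1.0 toolx.XC -1.0 w 0.624 g 2.3
t 14.8 cr [ 0.0588 -0.3089] z 0.1872 F c 1.22 4.98 2.4 tooly.YC 1.0 toolx.XC -1.0 w 0.628 g 2.8
scene -0.12 273 front y -0.0892 gap mm 0.2
scene 0.08 221 front y -0.0902 gap mm 1.2
top -0.12 279 front y -0.0896 gap mm 0.6
top 0.08 157 front y -0.0894 gap mm 0.4
```

```bash
python3 -m jog '[[0,-0.5,0.2,0],[0,-0.5,0.2,0]]' >/dev/null; python3 st.py; python3 -m jog '[[0,-0.5,0.22,0],[0,-0.5,0.22,0]]' >/dev/null; python3 st.py;  python3 -m jog '[[0,-0.5,0.25,0],[0,-0.5,0.25,0],[0,-0.5,0.25,0]]' >/dev/null; python3 st.py
```

```text
t 15.07 cr [ 0.059  -0.3134] z 0.1853 F c 2.24 6.09 2.79 tooly.YC 1.0 toolx.XC -1.0 w 0.623 g 3.1
t 15.23 cr [ 0.0591 -0.318 ] z 0.1831 F c 2.16 7.14 2.99 tooly.YC 1.0 toolx.XC -1.0 w 0.627 g 3.6
t 15.48 cr [ 0.0593 -0.3223] z 0.1808 F c 1.37 8.51 3.87 tooly.YC 1.0 toolx.XC -1.0 w 0.625 g 4.0
```

```bash
python3 -m jog '[[0,-0.3,0.15,0],[0,-0.3,0.15,0],[0,-0.3,0.15,0]]' >/dev/null; python3 st.py; python3 -m jog '[[0,-0.3,0.15,0],[0,-0.3,0.15,0],[0,-0.3,0.15,0]]' >/dev/null; python3 st.py; python3 gap.py
```

```text
t 15.73 cr [ 0.0594 -0.3248] z 0.1794 F c 2.56 8.7 4.41 tooly.YC 1.0 toolx.XC -1.0 w 0.624 g 4.3
t 15.98 cr [ 0.0595 -0.3276] z 0.178 F c 0.54 9.54 6.32 tooly.YC 1.0 toolx.XC -1.0 w 0.624 g 4.6
scene -0.12 272 front y -0.0894 gap mm 0.4
scene 0.08 220 front y -0.0896 gap mm 0.6
top -0.12 279 front y -0.0896 gap mm 0.6
top 0.08 158 front y -0.0894 gap mm 0.4
```

About 11 N tangential at the knob with the front home. Returning the lever to its drawer-side stop.

```bash
python3 -m jog '[[0,1.7,-0.2,0],[0,3.2,-0.9,0],[0,4.7,-1.4,0],[0,6.2,-1.7,0],[0,7.7,-1.9,0],[0,9.2,-1.9,0],[0,10.7,-1.7,0],[0,12.2,-1.3,0],[0,13.7,-0.8,0],[0,15.2,0,0],[0,16.2,0.6,0],[0,17,1.2,0],[0,17.4,1.5,0],[0,17.4,1.5,0]]' >/dev/null; python3 st.py; python3 gap.py
python3 -m jog '[[0,-0.85,0,0],[0,-0.85,-2,0],[0,-0.85,-5,0],[0,-0.85,-9,0],[0,-0.85,-13,0],[0,-0.85,-15,0],[-8,-0.85,-15,0],[-12,-0.85,-15,0],[-15,-0.85,-15,0],[-15,-0.85,-15,0]]' >/dev/null; python3 st.py; python3 gap.py
python3 - <<'E'
from h import *
c=cam('scene'); cv2.imwrite('pics/s5.png',c['pixels'][:,:,::-1])
E
```

```text
t 17.25 cr [ 0.058  -0.1555] z 0.1613 F c -0.62 -0.51 0.02 tooly.YC 1.0 toolx.XC -1.0 w 0.625 g 0.0
scene 0.08 224 front y -0.0899 gap mm 0.9
top 0.08 84 front y -0.0855 gap mm -3.5
t 18.18 cr [ 0.211 -0.166] z 0.3117 F c -0.21 0.92 -0.6 tooly.YC 1.0 toolx.XC -1.0 w 0.627 g 0.0
scene -0.12 158 front y -0.0895 gap mm 0.5
scene 0.08 225 front y -0.0898 gap mm 0.8
```

View pics/s5.png

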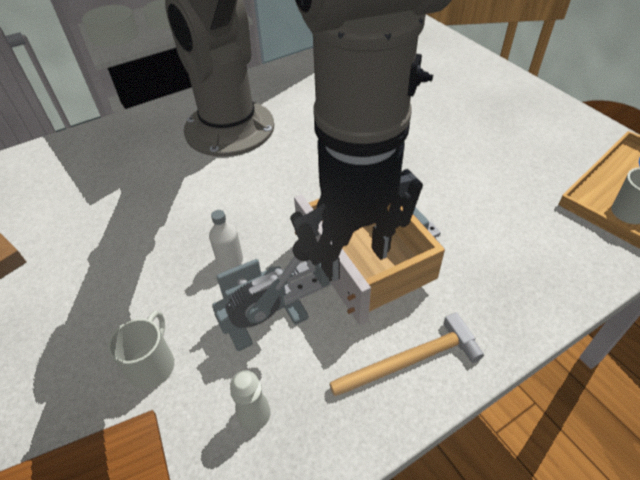

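The lever leans to the drawer, its rod running to about (300,250), the pawl is on the wheel, and the mug, bottle, mill and hammer are where they were. The knob is half hidden by a finger, so I'll move clear and check it by depth.

```bash
python3 -m jog '[[0,4,-3,0],[0,8,-5,0],[0,12,-5,0],[0,16,-5,0],[0,20,-5,0],[0,24,-5,0],[0,24,-5,0],[0,24,-5,0]]' >/dev/null; python3 st.py; python3 gap.py
python3 - <<'E'
from h import *
for n in('scene','top'):
    c=cam(n);P=cloud(c);X=(P[...,:2]-D)@XC; Y=(P[...,:2]-D)@YC;Z=P[...,2]
    m=(abs(X-.058)<.03)&(Y>-.36)&(Y<-.13)&(Z>.19)&(Z<.26)&(c['pixels'].max(-1)<60)
    print(n,m.sum(),np.median(X[m]).round(4),np.median(Y[m]).round(4),np.median(Z[m]).round(4),np.max(Z[m]).round(4))
    m=(abs(X-.034)<.008)&(Y>-.26)&(Y<-.16)&(Z>.145)&(Z<.18); print('pawl up-region',m.sum())
c=cam('scene'); cv2.imwrite('pics/s6.png',cv2.resize(c['pixels'][200:330,200:350,::-1],(692,600)))
E
```

```text
t 19.0 cr [0.2074 0.0788] z 0.3627 F c -0.45 -0.3 -0.22 tooly.YC 1.0 toolx.XC -1.0 w 0.627 g 0.0
scene -0.12 280 front y -0.0894 gap mm 0.4
scene 0.08 223 front y -0.0898 gap mm 0.8
top -0.12 278 front y -0.0896 gap mm 0.6
top 0.08 155 front y -0.0893 gap mm 0.3
scene 407 0.0676 -0.1647 0.2141 0.2234
pawl up-region 25
top 211 0.0557 -0.1616 0.2179 0.2241
pawl up-region 22
```

View pics/s6.png

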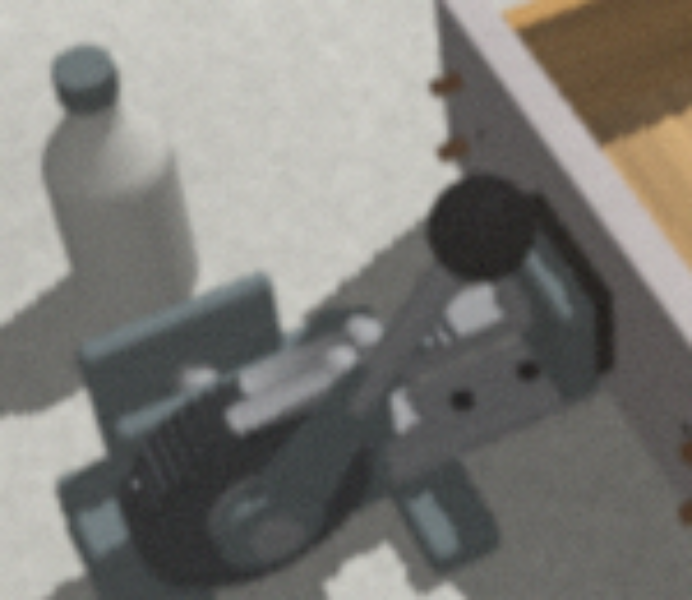

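The knob at crop (483,228), y −0.162, puts the lever at its drawer-side stop. The pawl lies on the wheel, the jaw is against the front and the gap is closed.

```bash
python3 -c "
from station import bot
print(bot.hand_in())"
```

```text
the job is handed in; nothing more can be done
None
```

I handed the job in at about 19 s: holding pawl on the wheel, front home to within about 0.6 mm, last pull about 11 N at the knob, lever back at its drawer-side stop, nothing else visibly moved; the jaw force left after release was not measured, and no verdict came back.

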